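# Clamp a mortar prism with the ratchet knob

## Robot

A 6-joint arm with a two-finger parallel gripper is mounted at the origin on the work surface. World frame = base frame: x ahead of the robot, y to its left, z up, the work surface at z = 0. Lengths are in m, angles in rad, forces in N, time in s.
With the tool pointing down it reaches from about 0.35 to 0.975 m from the base axis. Payload 4.9 kg.
Tool frame: the origin (TCP) lies midway between the tips of the shut fingers; the grasp point (between the pads) lies 19 mm behind it; z points along the fingers, x is the direction in which the jaws open and shut, and the axes are right-handed (so a half turn about z gives the same grasp; the last joint's range is limited). The gripper opens to 85 mm and grips with 20 to 120 N. Pads are 22 mm wide; open, the fingers measure 114 mm over their backs; the gripper's body (76 mm by 85 mm) begins 54 mm behind the grasp point. The pads swing forward as they close: fully open they stand 13 mm farther back than shut.
Start: joints at [1.147, 0.053, 1.613, -0, 1.476, -0.119], TCP at [0.188, 0.596, 0.231] pointing down, gripper open.
Joint ranges: [-3.01, 3.01], [-1.01, 2.22], [0.06, 2.58], [-1.02, 4.17], [0.09, 2.62], [-3.14, 3.14]. Speed limits (rad/s): [2.57, 2.57, 3.14, 3.14, 3.14, 3.14].

## Interface

Orientations are given as a rotation vector (axis times angle).
In Python, from station import ctrl gives the robot as it stands.
- The arm moves only by the tool step_arm, never from a script. Its argument "increments" is text: rows parted by semicolons, each of 6 numbers parted by spaces: the shift along the tool's x, y, z as a fraction of full scale, then the turn, a rotation vector about the tool's x, y, z as a fraction of full scale. In form: x y z rx ry rz; .... A call has 1 to 12 rows; each row shifts and turns the commanded pose from where the row before left it, along the tool's axes as they then stand; what a row does not reach is not made up. Full scale, the value 1, is 0.025 m for a shift and 0.1 rad for a turn. A row lasts 1/12 s, in which the tool goes at most 41.7 mm and 7.16 degrees, less where a joint would pass 70% of its speed; a pose out of reach is approached as far as the arm can. A call with a number of a shift or a turn outside -1 to 1 is refused whole. A call with a gripper value outside its range is refused whole. "fingers" is the opening, from -1 (shut) to 1 (fully open), so that 0 is half open, set as the call begins (left out, the last holds). The fingers move at their own pace and stop on an object; "newtons" is the grip in N (left out, the last holds). Time passes only in rows, so rows that do not move let the fingers close. It gives the time, the measured TCP pose, the force and the opening at its end, in the units of the state.
- ctrl.get_obs(): the state, without advancing time (a new reading comes with each control period).
- ctrl.get_image(name): name is "side" or "top" or "wrist"; returns a dict with "pixels" (420x560x3 uint8, red, green, blue), "intrinsics" (3x3 intrinsics, pixels), "eye" and "orientation" of the camera in the world. Camera axes: x right, y down, z forward; pixel columns grow to the right and rows downward; lengths in m; the calibration is good to about 2 mm. A picture is of the moment at which its call begins. There is no depth.
- ctrl.finish_job(): hands the job in, once; it reports no verdict.
The state is a dict: "t": time; "q": joint angles; "dq": joint speeds; "effort": joint torques, N m; "tool_pos": TCP position; "tool_rot": TCP orientation; "contact_force": force on the tool from outside, world axes, zero at the start; "wrist_torque": the same for the moment, N m; "opening": finger opening in m.
Only numpy, scipy, OpenCV 4.12 (cv2) and the standard library are available. Lean on these libraries where they do the work, as an engineer would, in place of code of your own. Each camera call takes 0.05 s, during which the arm holds its last target.

## Task

Set the mortar prism upright in the channel of the ratchet clamp, between the sprung jaw and the stop, and let go of it. Then turn the knob clockwise until you feel the jaw take up against the prism, carry on to the second click of the pawl after that and no further, and let go, so that the pawl holds the prism firmly without cracking it. Leave the other things on the bench where they are.

Things in the scene. Friction and masses are not known exactly. Their poses are not given: they have to be found in the camera images.
- clamp: Grey ratchet clamp fixed on the bench, z up: base plate 140 (x) by 200 (y) by 12 mm; origin on its underside, 30 mm in +y from the plate's centre. It clamps along its y axis. In y order: ratchet wheel with knob (axis upright at x 0, y -75 mm), sprung jaw, channel, stop. Channel floor at z 12 mm; side rails 8 mm high, 6 mm thick, inner faces at x -17.5 and +17.5, from y 0 to 45 mm.
- seat (a point): Point on the channel floor where the middle of the prism's underside belongs: x 0, y +23, z 12 mm in the clamp's frame, axes as the clamp's. Set down here, the prism has 2 mm to the stop, 2 to 10 mm to the jaw and 2.5 mm to each rail. The jaw then pushes it the last 2 mm to the stop.
- stop: Steel stop, fixed on the clamp at the channel's +y end: 56 (x) by 18 (y) by 30 mm, origin at the centre of its underside (y +54, z 12 mm in the clamp's frame), so its face is at y +45 mm and its top at z 42 mm. Axes as the clamp's.
- jaw_way (a point): Fixed point over the jaw's path (y 0, z 42 mm in the clamp's frame), not on the jaw. The steel jaw, 36 mm wide, top at z 42 mm, goes towards the stop, 2 mm a tooth. With the wheel at 0 its face is 45.5 to 52 mm from the stop, differently each time and not told: the take-up must be felt. Once the prism is held, its spring starts at about 3 N and adds 14 N a tooth.
- pawl_post (a point): Top of the pawl's steel post at x 50, y -30, z 42 mm in the clamp's frame. The pawl, a 45 mm steel finger, reaches from it in -y to the wheel's teeth and is held on them by its spring. Leave it alone.
- knob_grip (a point): Point on the knob's axis where to grip it, 62 mm over the bench: in the black bar grip on the ratchet wheel. The bar is 44 mm long along this point's x axis and 14 mm thick along y, and reaches from 20 mm below to 12 mm above this point. Under it a 28 mm hub, top 20 mm below this point, on the wheel, 91 mm across, top 23.5 mm below this point. Turns with the wheel.
- wheel (a joint): Turn of wheel and knob, rad, clockwise from above; at 0 the bar lies along the clamp's x axis. 0 to 2.6. The pawl clicks in just past each multiple of 0.2094 (30 teeth), by 0.03 at most; let go under load, the wheel falls back to it. Free turning takes 0.02 to 0.06 N m; take-up adds 0.02, then 0.134 N m a tooth. On the prism: first click after take-up 3-16 N, second 16-31; it cracks at 42.
- prism: Plain mortar test prism, 30 (x) by 40 (y) by 44 mm (z, upright), 115 g, origin at the centre of its underside. In the clamp its y axis lies along the clamp's y axis, either way round.
- core: Round mortar core, 48 mm across, 55 mm high, standing on the bench; origin at the centre of its underside. To be left alone.
- jar: Clear plastic jar with a white cap, 60 mm across, 85 mm high, standing on the bench. To be left alone.
- brush: Hand brush lying on the bench. To be left alone.
There are look-alikes about, which are no part of the job. There is more than one size of the clamp; the one meant has the size given above.

How it is judged:
By the outcome, as a careful person would: the job done as asked, in the order asked, and still so for the second after the job is handed in, with the robot touching nothing.
It also fails if it takes over 72 s, if anything falls off the work surface, if the arm or the gripper's body presses on something with over 40 N, if the wrist force passes 120 N, or if a joint passes its speed limit or range.

## Working session

There is one attempt and no reset: what is moved stays moved. The work goes in short steps, Python scripts to look and compute and a tool call to move; the robot and the scene stay as the last step left them, time stands still between calls to the robot, and variables do not carry over. Pictures are saved under pics/ and viewed, and the job is handed in when it is done.

Besides the shell and the picture viewer there is one more tool, called after "Call:" as name(argument=value, ...), one argument or row to a line, values as JSON. step_arm: Moves the arm, as the interface text tells. Shift numbers are shares of 0.025 m and turn numbers shares of 0.1 rad, none past 1 either way. Its arguments: {"type":"object","properties":{"increments":{"type":"string"},"fingers":{"type":"number"},"newtons":{"type":"number"}},"required":["increments"]}

```bash
ls; mkdir -p pics
cat > h.py <<'E'
import numpy as np, cv2, pickle
from station import ctrl
from scipy.spatial.transform import Rotation as R
def snap(name,fn):
    im=ctrl.get_image(name); cv2.imwrite('pics/%s.png'%fn, np.ascontiguousarray(im['pixels'][:,:,::-1]))
    pickle.dump(im,open('pics/%s.pkl'%fn,'wb')); return im
def load(fn): return pickle.load(open('pics/%s.pkl'%fn,'rb'))
def rot(im):
    o=np.array(im['orientation'],float)
    return o if o.shape==(3,3) else R.from_rotvec(o).as_matrix()
def ray(im,u,v,z):
    d=rot(im)@np.linalg.inv(im['intrinsics'])@np.array([u,v,1.]); e=np.array(im['eye']); return e+d*(z-e[2])/d[2]
def proj(im,p):
    c=np.array(im['intrinsics'])@(rot(im).T@(np.array(p)-np.array(im['eye']))); return c[:2]/c[2]
E
python3 - <<'E'
from h import *
for n in ['side','top','wrist']:
    im=snap(n,n+'0'); print(n,im['intrinsics'],im['eye'],im['orientation'])
print(ctrl.get_obs())
E
```

```text
pics
side [[521.29555543   0.         286.96460991]
 [  0.         521.29555543 211.89093066]
 [  0.           0.           1.        ]] [ 0.1213411  -0.70891301  0.72395306] [-2.16918481  0.63419482 -0.27616518]
top [[383.00335152   0.         275.24308431]
 [  0.         383.00335152 213.72468699]
 [  0.           0.           1.        ]] [4.25892237e-01 7.56589537e-04 1.01152639e+00] [-2.1451443   2.19635846 -0.12891126]
wrist [[359.41629364   0.         279.49579054]
 [  0.         359.41629364 210.98844264]
 [  0.           0.           1.        ]] [0.12334405 0.61620761 0.37169493] [2.34675519 1.72220689 0.23388148]
{'t': 0.15, 'q': array([ 1.14699401e+00,  5.32444641e-02,  1.61398891e+00, -3.74237377e-05,
        1.47601657e+00, -1.19002723e-01]), 'dq': array([-0.00085385, -0.00203889, -0.00309323, -0.00025138,  0.00056806,
        0.00059976]), 'effort': array([ 5.27313932e-04, -3.94238162e+01, -3.70723879e+01, -1.23114319e-04,
        4.64300378e-03, -4.05633773e-05]), 'tool_pos': array([0.18736929, 0.59573247, 0.23031495]), 'tool_rot': array([ 2.53224527e+00,  1.85795869e+00, -2.23751745e-03]), 'contact_force': array([ 0.28191671, -0.23010051, -0.07061249]), 'wrist_torque': array([ 0.02775077,  0.00291945, -0.02209176]), 'opening': 0.08550003540793959}
```

View pics/top0.png

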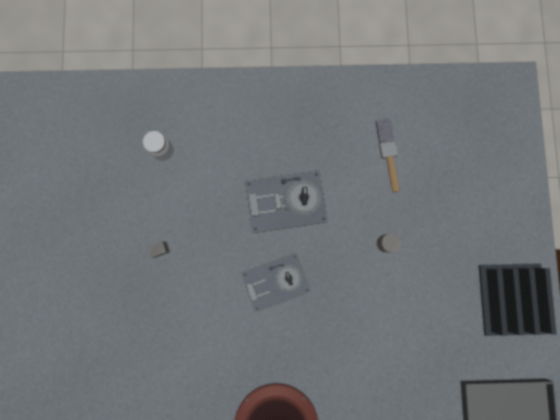

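View pics/side0.png

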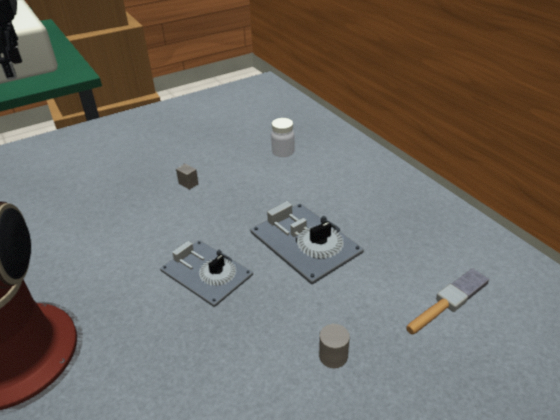

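View pics/wrist0.png

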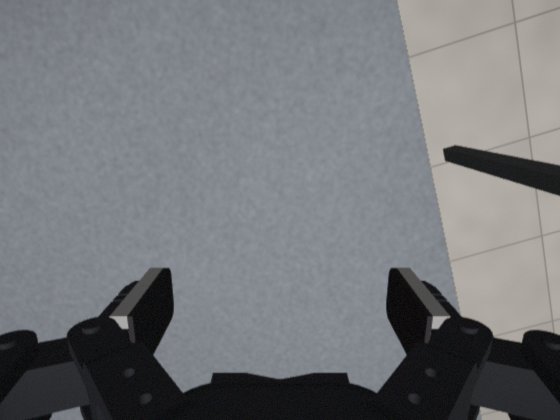

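Run:
```python
from h import *
a=load('top0');b=load('side0')
pr=lambda im,x0,y0,x1,y1,s: cv2.resize(np.ascontiguousarray(im['pixels'][y0:y1,x0:x1,::-1]),None,fx=s,fy=s,interpolation=cv2.INTER_CUBIC)
A=pr(a,235,155,345,245,7)
cv2.imwrite('pics/c1.png',A)
B=np.hstack([pr(a,135,225,185,275,8),pr(b,165,155,215,205,8)])
cv2.imwrite('pics/c2.png',B)
cv2.imwrite('pics/c3.png',pr(b,245,195,370,285,6))
for n,p in [('plate corners',[(247,184),(323,173),(327,221),(253,232)]),('small',[(243,274),(295,256),(309,290),(257,309)])]:
    P=np.array([ray(a,*q,0.012) for q in p]); print(n,P.round(3),[np.linalg.norm(P[i]-P[(i+1)%4]).round(3) for i in range(4)])
```

```text
plate corners [[ 0.615  0.062  0.012]
 [ 0.64  -0.141  0.012]
 [ 0.512 -0.147  0.012]
 [ 0.487  0.048  0.012]] [np.float64(0.204), np.float64(0.128), np.float64(0.196), np.float64(0.128)]
small [[ 0.38   0.076  0.012]
 [ 0.423 -0.06   0.012]
 [ 0.335 -0.093  0.012]
 [ 0.29   0.041  0.012]] [np.float64(0.142), np.float64(0.094), np.float64(0.142), np.float64(0.096)]
```

View pics/c1.png

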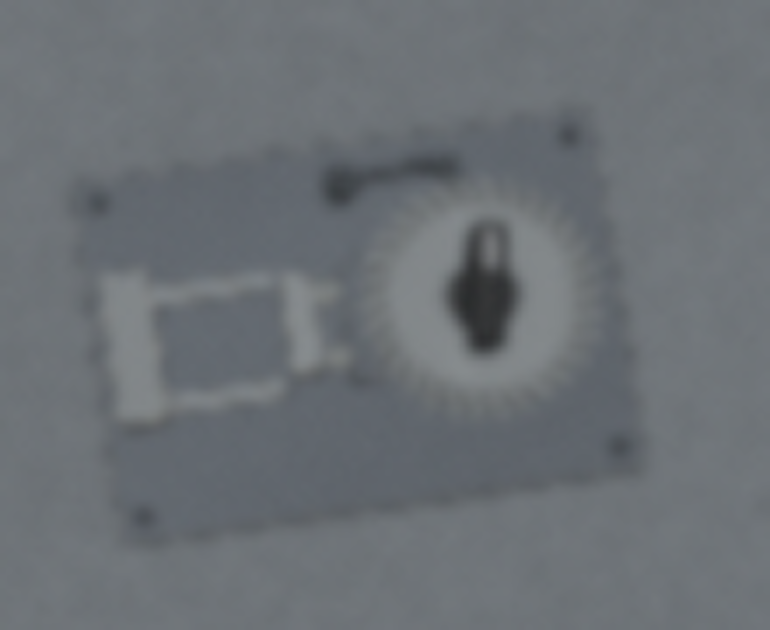

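View pics/c2.png

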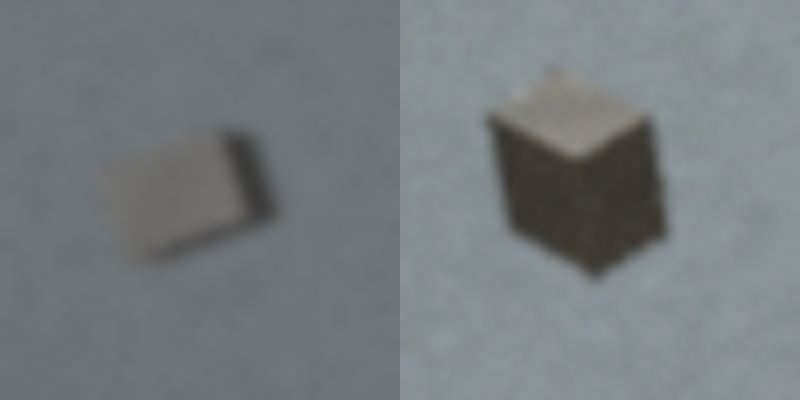

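View pics/c3.png

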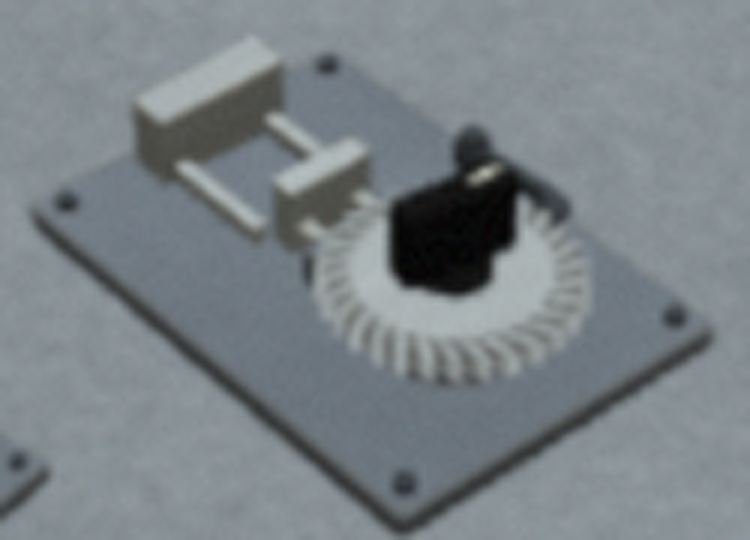

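```bash
cat >> h.py <<'E'
def edges(P):
    P=np.array(P); return [ (np.linalg.norm(P[(i+1)%4]-P[i]).round(4), np.degrees(np.arctan2(*(P[(i+1)%4]-P[i])[1::-1])).round(1)) for i in range(4)]
def tool():
    o=ctrl.get_obs(); return np.array(o['tool_pos']), R.from_rotvec(o['tool_rot']).as_matrix()
def delta(p, yaw=None):
    """shift to p in tool axes, units of .025; yaw of tool x axis (mod pi), turn about tool z in units of .1"""
    t,M=tool(); s=M.T@(np.array(p)-t)/0.025
    print('shift',s.round(2)); 
    cur=np.arctan2(M[1,0],M[0,0]); print('tool x yaw',cur.round(4),'tilt z',M[:,2].round(4))
    if yaw is not None:
        d=(yaw-cur+np.pi/2)%np.pi-np.pi/2; print('turn rz',(-d/0.1).round(2), 'q6',ctrl.get_obs()['q'][5])
E
python3 - <<'E'
from h import *
a=load('top0');b=load('side0')
P=[ray(a,135+u/8,225+v/8,.044) for u,v in [(107,170),(225,130),(247,217),(140,262)]]
print(np.round(P,4),edges(P),np.mean(P,0))
P=[ray(b,165+(u-400)/8,155+v/8,.044) for u,v in [(490,115),(557,70),(650,117),(577,160)]]
print(np.round(P,4),edges(P),np.mean(P,0))
print('base pts', ray(b,165+197/8,155+278/8,0), 'above', ray(b,165+177/8,155+160/8,.044))
for z in (.03,.04,.044): print(z,ray(b,165+177/8,155+160/8,z))
P=[ray(a,235+u/7,155+v/7,.012) for u,v in [(72,182),(590,112),(640,475),(125,545)]]
print(np.round(P,4),edges(P),np.mean(P,0))
P=[ray(a,235+u/7,155+v/7,.042) for u,v in [(98,278),(143,270),(162,415),(118,422)]]
print('stop',np.round(P,4),edges(P),np.mean(P,0))
print('bar', ray(a,235+490/7,155+218/7,.074),ray(a,235+485/7,155+350/7,.07))
E
```

```text
[[0.4559 0.3095 0.044 ]
 [0.4675 0.2727 0.044 ]
 [0.4402 0.2656 0.044 ]
 [0.4269 0.2989 0.044 ]] [(np.float64(0.0386), np.float64(-72.4)), (np.float64(0.0283), np.float64(-165.5)), (np.float64(0.0358), np.float64(111.7)), (np.float64(0.0308), np.float64(20.1))] [0.44762902 0.28667127 0.044     ]
[[0.4276 0.2986 0.044 ]
 [0.4537 0.3098 0.044 ]
 [0.4664 0.2713 0.044 ]
 [0.4396 0.2627 0.044 ]] [(np.float64(0.0284), np.float64(23.4)), (np.float64(0.0406), np.float64(-71.6)), (np.float64(0.0282), np.float64(-162.2)), (np.float64(0.0378), np.float64(108.5))] [0.44683632 0.28560408 0.044     ]
base pts [0.44038146 0.26519098 0.        ] above [0.43961805 0.26269906 0.044     ]
0.03 [0.44617127 0.28270422 0.03      ]
0.04 [0.4414904  0.26841482 0.04      ]
0.044 [0.43961805 0.26269906 0.044     ]
[[ 0.6231  0.066   0.012 ]
 [ 0.6457 -0.1311  0.012 ]
 [ 0.5069 -0.1448  0.012 ]
 [ 0.4852  0.0484  0.012 ]] [(np.float64(0.1984), np.float64(-83.5)), (np.float64(0.1394), np.float64(-174.4)), (np.float64(0.1944), np.float64(96.4)), (np.float64(0.1389), np.float64(7.3))] [ 0.5652254  -0.04040479  0.012     ]
stop [[0.5813 0.0551 0.042 ]
 [0.5839 0.0386 0.042 ]
 [0.5304 0.0327 0.042 ]
 [0.5282 0.0487 0.042 ]] [(np.float64(0.0167), np.float64(-81.1)), (np.float64(0.0538), np.float64(-173.7)), (np.float64(0.0162), np.float64(97.8)), (np.float64(0.0535), np.float64(6.9))] [0.55596146 0.04374982 0.042     ]
bar [ 0.59456113 -0.08604247  0.074     ] [ 0.54791871 -0.08309942  0.07      ]
```

Run:
```python
from h import *
delta([.447,.286,.18],np.radians(18))
t,M=tool(); im=load('wrist0'); print(M.T@(np.array(im['eye'])-t)); print(M.T@rot(im))
print(proj(im,t), M)
```

```text
shift [-8.7  13.62  2.02]
tool x yaw 1.266 tilt z [-6.0e-04 -1.5e-03 -1.0e+00]
turn rz 9.52 q6 -0.11900272306018482
[ 8.42506704e-05 -6.72413547e-02 -1.41369568e-01]
[[ 9.99999773e-01  5.70145663e-05 -6.71132393e-04]
 [ 1.26224470e-04  9.62894685e-01  2.69877399e-01]
 [ 6.61616756e-04 -2.69877423e-01  9.62894459e-01]]
[279.53718904 272.9461532 ] [[ 3.00098070e-01  9.53908134e-01 -6.47566774e-04]
 [ 9.53906927e-01 -3.00098726e-01 -1.52599407e-03]
 [-1.64999212e-03 -1.59770557e-04 -9.99998626e-01]]
```

Call:
step_arm(
  increments="-0.7 1 0.1 0 0 0;-0.7 1 0.1 0 0 0;-0.7 1 0.1 0 0 0;-0.7 1 0.1 0 0 0;-0.7 1 0.1 0 0 0;-0.7 1 0.1 0 0 0;-0.7 1 0.1 0 0 0;-0.7 1 0.1 0 0 0;-0.7 1 0.1 0 0 0;-0.7 1 0.1 0 0 0;-0.7 1 0.1 0 0 0;-0.7 1 0.1 0 0 0",
)

```text
t: 1.15
tool_pos: [0.4112, 0.3044, 0.2009]
tool_rot: [-2.533, -1.859, 0.0]
contact_force: [0.6, 0.1, 0.7]
opening: 0.0852
```

Call:
step_arm(
  increments="-0.3 0.8 0.4 0 0 0;0 0.8 0.4 0 0 1;0 0 0 0 0 1;0 0 0 0 0 1;0 0 0 0 0 1;0 0 0 0 0 1;0 0 0 0 0 1;0 0 0 0 0 1;0 0 0 0 0 1;0 0 0 0 0 1;0 0 0 0 0 0.5;0 0 0 0 0 0",
)

```text
t: 2.15
tool_pos: [0.4464, 0.2866, 0.1809]
tool_rot: [3.102, 0.493, -0.001]
contact_force: [0.3, -0.2, 0.3]
opening: 0.0855
```

Run:
```python
from h import *
snap('wrist','w1'); delta([.447,.286,.18],np.radians(18)); print(ctrl.get_obs()['t'],tool()[0])
```

```text
shift [0.02 0.03 0.04]
tool x yaw 0.3172 tilt z [-6.e-04 -3.e-04 -1.e+00]
turn rz 0.03 q6 0.11318287843043022
2.2 [0.44639517 0.28656138 0.18096383]
```

View pics/w1.png

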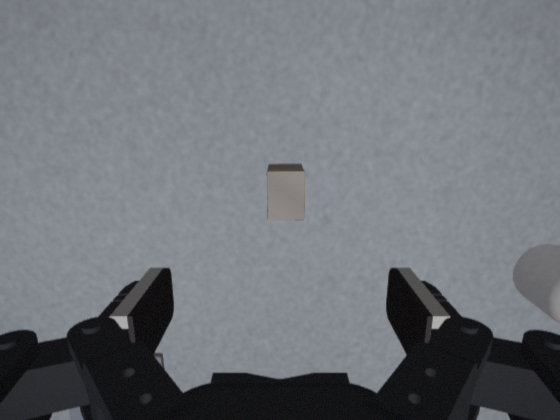

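The wrist view shows the prism's top face, spanning columns 267–305 and rows 170–220, square to the jaws.

Run:
```python
from h import *
im=load('w1'); g=im['pixels'].astype(int)
m=((g[:,:,0]-g[:,:,2])>0).astype(np.uint8); m[:, :200]=0; m[:,360:]=0; m[:140]=0;m[240:]=0
m=((g[:,:,0]>110)*m).astype(np.uint8)
c=max(cv2.findContours(m,0,2)[0],key=cv2.contourArea); r=cv2.minAreaRect(c); bp=cv2.boxPoints(r); print(r,bp)
P=[ray(im,*q,.044) for q in bp]; print(edges(P),np.mean(P,0)); c=np.mean(P,0)
delta([c[0],c[1],.03])
```

```text
((285.5, 195.0), (48.0, 37.0), 90.0) [[267. 171.]
 [304. 171.]
 [304. 219.]
 [267. 219.]]
[(np.float64(0.0289), np.float64(18.1)), (np.float64(0.0391), np.float64(-70.9)), (np.float64(0.03), np.float64(-161.9)), (np.float64(0.0391), np.float64(107.5))] [0.45093652 0.29064045 0.044     ]
shift [ 0.23 -0.1   6.04]
tool x yaw 0.3172 tilt z [-6.e-04 -3.e-04 -1.e+00]
```

Call:
step_arm(
  increments="0.15 -0.05 0.8 0 0 0;0 0 0.8 0 0 0;0 0 0.8 0 0 0;0 0 0.8 0 0 0;0 0 0 0 0 0;0 0 0 0 0 0",
)

```text
t: 2.7
tool_pos: [0.4488, 0.2886, 0.1001]
tool_rot: [3.101, 0.496, -0.005]
contact_force: [0.1, -0.7, 0.5]
opening: 0.0855
```

Run:
```python
from h import *
im=snap('wrist','w2'); g=im['pixels'].astype(int)
m=((g[:,:,0]-g[:,:,2])>0).astype(np.uint8); m[:, :200]=0; m[:,360:]=0; m[:140]=0
m=((g[:,:,0]>110)*m).astype(np.uint8)
c=max(cv2.findContours(m,0,2)[0],key=cv2.contourArea); r=cv2.minAreaRect(c); bp=cv2.boxPoints(r); print(r,bp)
P=[ray(im,*q,.044) for q in bp]; print(edges(P),np.mean(P,0)); c=np.mean(P,0)
delta([c[0],c[1],.03])
```

```text
((282.5, 228.5), (65.0, 51.0), 90.0) [[257. 196.]
 [308. 196.]
 [308. 261.]
 [257. 261.]]
[(np.float64(0.0288), np.float64(18.2)), (np.float64(0.0397), np.float64(-70.6)), (np.float64(0.0303), np.float64(-161.8)), (np.float64(0.0397), np.float64(107.2))] [0.45076176 0.29053921 0.044     ]
shift [ 0.05 -0.04  2.87]
tool x yaw 0.3168 tilt z [-0. -0. -1.]
```

View pics/w2.png

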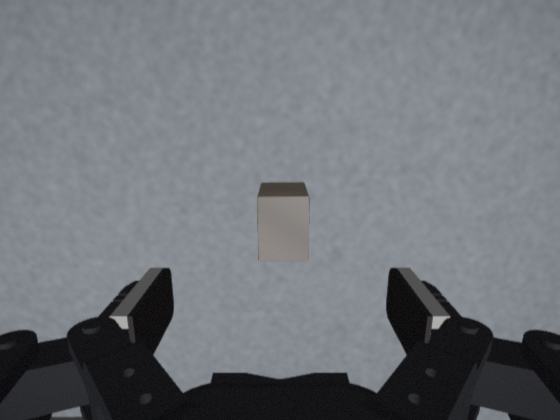

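Call:
step_arm(
  increments="0.05 -0.03 0.8 0 0 0;0 0 0.8 0 0 0;0 0 0.8 0 0 0;0 0 0.7 0 0 0;0 0 0.4 0 0 0;0 0 0 0 0 0;0 0 0 0 0 0",
)

```text
t: 3.33
tool_pos: [0.4515, 0.2905, 0.0148]
tool_rot: [-3.102, -0.495, -0.002]
contact_force: [0.4, -0.5, 0.2]
opening: 0.0854
```

Call:
step_arm(
  increments="0 0 0 0 0 0;0 0 0 0 0 0;0 0 0 0 0 0;0 0 0 0 0 0;0 0 0 0 0 0;0 0 0 0 0 0;0 0 0 0 0 0;0 0 0 0 0 0;0 0 0 0 0 0;0 0 0 0 0 0",
  fingers=-1,
  newtons=30,
)

```text
t: 4.17
tool_pos: [0.4513, 0.2904, 0.0146]
tool_rot: [-3.102, -0.494, -0.002]
contact_force: [-1.3, -0.4, 6.2]
opening: 0.0298
```

Call:
step_arm(
  increments="0 0 -0.4 0 0 0;0 0 -0.8 0 0 0;0 0 -1 0 0 0;0 0 -1 0 0 0;0 0 -1 0 0 0;0 0 -0.4 0 0 0;0 0 0 0 0 0;0 0 0 0 0 0",
)

```text
t: 4.83
tool_pos: [0.4505, 0.29, 0.1284]
tool_rot: [3.102, 0.494, -0.0]
contact_force: [-0.9, -0.5, -2.8]
opening: 0.0299
```

Run:
```python
from h import *
im=snap('wrist','w3'); delta([.559,.0126,.13],np.radians(6.5)); t,M=tool()
print(ctrl.get_obs())
```

```text
shift [ 0.71 11.89 -0.11]
tool x yaw 0.316 tilt z [-0.0024 -0.0011 -1.    ]
turn rz 2.03 q6 0.11702997997901421
{'t': 4.8833, 'q': array([ 4.33003309e-01, -7.27171184e-02,  1.91663748e+00, -1.59846002e-05,
        1.30028017e+00,  1.17029980e-01]), 'dq': array([1.06404217e-05, 1.53233639e-02, 1.66556689e-02, 2.92189336e-04,
       2.61605144e-03, 3.06059227e-04]), 'effort': array([-2.67785190e-04, -3.35098958e+01, -3.67462385e+01,  6.81047313e-04,
       -3.59149289e-02, -5.19033904e-06]), 'tool_pos': array([0.44974529, 0.28963919, 0.12710638]), 'tool_rot': array([ 3.10174988,  0.49416012, -0.00393504]), 'contact_force': array([-0.53277491, -0.11101275, -1.40506503]), 'wrist_torque': array([ 0.01288133,  0.03235016, -0.00575872]), 'opening': 0.029361617233468296}
```

View pics/w3.png

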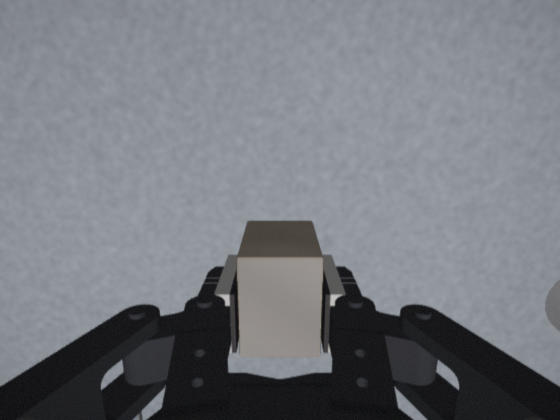

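Run:
```python
from h import *
from scipy.optimize import least_squares
im=load('w3'); g=im['pixels'][:,270:290].mean(1).mean(1)
d=np.diff(g); print([(i,d[i].round(1)) for i in range(200,390) if abs(d[i])>6])
C=np.array([0,-.06724,-.14137]); a=np.arctan2(.26988,.96289); 
Rt=np.array([[1,0,0],[0,np.cos(a),np.sin(a)],[0,-np.sin(a),np.cos(a)]])
K=np.array(im['intrinsics'])
def pj(y,z): c=K@(Rt.T@(np.array([0,y,z])-C)); return c[1]/c[2]
obs=np.array([257,356.5,221.])
def f(p): yc,zt=p; return np.array([pj(yc-.02,zt),pj(yc+.02,zt),pj(yc-.02,zt+.044)])-obs
s=least_squares(f,[0,-.02],x_scale=.01); print(s.x,s.fun)
```

```text
[(219, np.float64(-26.7)), (220, np.float64(-45.8)), (221, np.float64(-10.2)), (255, np.float64(9.6)), (256, np.float64(29.2)), (257, np.float64(21.4)), (258, np.float64(7.0)), (376, np.float64(-16.1)), (377, np.float64(-44.1)), (378, np.float64(-45.7)), (379, np.float64(-15.9))]
[ 0.00196788 -0.02581603] [ 0.72724404 -0.21753983 -0.70634588]
```

Run:
```python
from h import *
delta([.569,-.066,.14],np.radians(6.5))
```

```text
shift [ 0.11 15.   -0.51]
tool x yaw 0.316 tilt z [-0.0024 -0.0011 -1.    ]
turn rz 2.03 q6 0.11702997997901421
```

Call:
step_arm(
  increments="0 0.5 -0.2 0 0 0;0 1 -0.3 0 0 0;0 1 0 0 0 0;0 1 0 0 0 0;0 1 0 0 0 0;0 1 0 0 0 0;0 1 0 0 0 0;0 1 0 0 0 0;0 1 0 0 0 0;0 1 0 0 0 0;0 1 0 0 0 0;0 1 0 0 0 0",
)

```text
t: 5.88
tool_pos: [0.5391, 0.0149, 0.1394]
tool_rot: [-3.102, -0.494, 0.005]
contact_force: [0.8, -0.7, -1.2]
opening: 0.0298
```

Call:
step_arm(
  increments="0 1 0 0 0 0;0 1 0 0 0 0;0 1 0 0 0 0;0 0.5 0 0 0 0.5;0 0 0 0 0 0.8;0 0 0 0 0 0.7;0 0 0 0 0 0;0 0 0 0 0 0;0 0 0 0 0 0",
)

```text
t: 6.63
tool_pos: [0.5666, -0.0664, 0.1403]
tool_rot: [-3.136, -0.184, 0.003]
contact_force: [0.4, 0.2, -1.1]
opening: 0.0298
```

Run:
```python
from h import *
im=snap('wrist','w4'); delta([.569,-.066,.14],np.radians(6.5)); print(tool()[0],ctrl.get_obs()['t'])
```

```text
shift [ 0.09 -0.    0.02]
tool x yaw 0.1173 tilt z [-1.4e-03  2.0e-04 -1.0e+00]
turn rz 0.04 q6 -0.3640681683747022
[ 0.56673794 -0.06630253  0.14054785] 6.6833
```

View pics/w4.png

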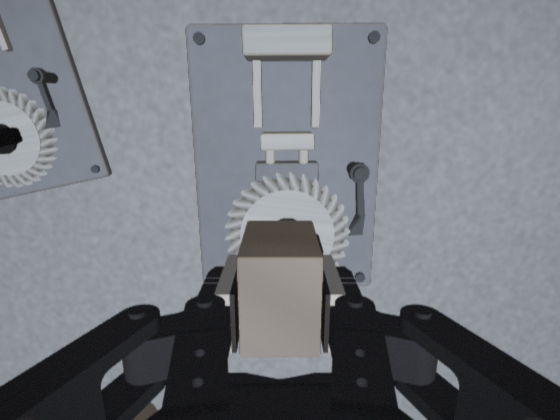

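Run:
```python
from h import *
im=load('w4'); c=np.ascontiguousarray(im['pixels'][15:190,180:395,::-1]); cv2.imwrite('pics/c4.png',cv2.resize(c,None,fx=3.5,fy=3.4,interpolation=cv2.INTER_CUBIC))
```

```text
(no output)
```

View pics/c4.png

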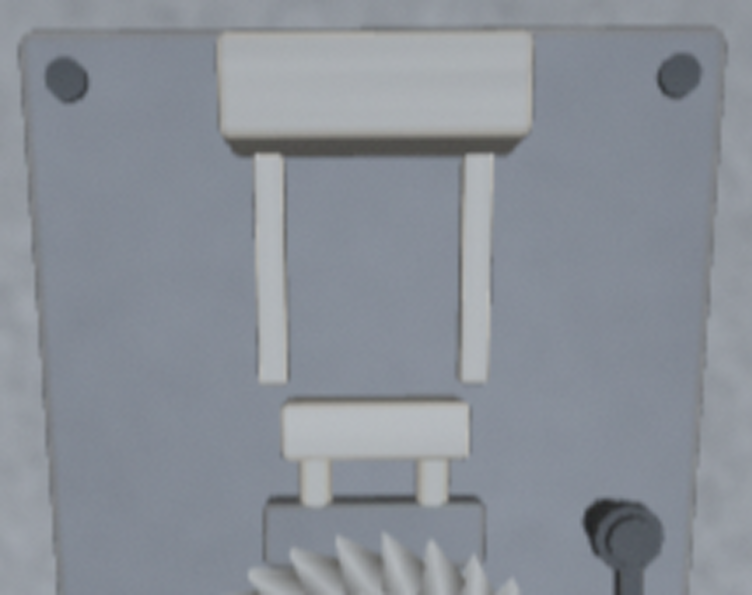

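Run:
```python
from h import *
im=load('w4'); f=lambda u,v,z: ray(im,180+(u+.5)/3.5-.5,15+(v+.5)/3.4-.5,z)
t,M=tool(); 
def T(p): return (M.T@(p-t)*1000).round(1)
for n,u,v,z in [('stopL',221,137,.042),('stopR',531,137,.042),('stopbotL',238,153,.012),('stopbotR',512,153,.012),
 ('railLi top',285,155,.02),('railLi end',289,382,.02),('railRi top',464,155,.02),('railRi end',460,382,.02),
 ('railLo end',260,382,.02),('railRo end',487,382,.02),('jawL',284,403,.042),('jawR',469,403,.042),
 ('plTL',28,30,.012),('plTR',720,30,.012)]:
    p=f(u,v,z); print(n,p.round(4),T(p))
```

```text
stopL [0.5331 0.0312 0.042 ] [ -21.9 -100.7   98.6]
stopR [0.5875 0.0376 0.042 ] [  32.9 -100.7   98.5]
stopbotL [0.5334 0.0323 0.012 ] [ -21.4 -101.8  128.6]
stopbotR [0.5876 0.0387 0.012 ] [  33.2 -101.8  128.5]
railLi top [0.5433 0.0321 0.02  ] [ -11.7 -100.4  120.6]
railLi end [ 0.5486 -0.0116  0.02  ] [-11.4 -56.4 120.6]
railRi top [0.5776 0.0361 0.02  ] [  23.  -100.4  120.6]
railRi end [ 0.5831 -0.0076  0.02  ] [ 23.2 -56.4 120.5]
railLo end [ 0.5428 -0.0123  0.02  ] [-17.3 -56.4 120.6]
railRo end [ 0.5885 -0.0069  0.02  ] [ 28.7 -56.4 120.5]
jawL [ 0.549  -0.0146  0.042 ] [-11.4 -53.4  98.6]
jawR [ 0.5833 -0.0106  0.042 ] [ 23.1 -53.4  98.5]
plTL [0.4907 0.0503 0.012 ] [ -61.7 -124.7  128.7]
plTR [0.6243 0.066  0.012 ] [  72.8 -124.6  128.5]
```

Run:
```python
from h import *
from scipy.optimize import least_squares
im=load('w4'); K=np.array(im['intrinsics'])
t,M=tool(); zt=t[2]
U=lambda u:180+(u+.5)/3.5-.5
V=lambda v:15+(v+.5)/3.4-.5
def pj(x,y,z,dz,da):
    C=np.array([0,-.06724,-.14137+dz]); a=np.arctan2(.26988,.96289)+da
    Rt=np.array([[1,0,0],[0,np.cos(a),np.sin(a)],[0,-np.sin(a),np.cos(a)]])
    c=K@(Rt.T@(np.array([x,y,z])-C)); return c[:2]/c[2]
# clamp frame y up -> tool y = Y0 - y ; tool z = zt - z
rows=[(45,42,V(137)),(45,12,V(153)),(0,20,V(382)),(70,12,V(29))]
cols=[(-17.5,0,20,U(289)),(17.5,0,20,U(460)),(-23.5,0,20,U(260)),(23.5,0,20,U(487)),(-28,45,42,U(220)),(28,45,42,U(531.5))]
def f(p):
    dz,da,Y0,X0,yc=p; r=[]
    for y,z,v in rows: r.append(pj(0,Y0-y/1e3,zt-z/1e3,dz,da)[1]-v)
    for x,y,z,u in cols: r.append(pj(X0+x/1e3,Y0-y/1e3,zt-z/1e3,dz,da)[0]-u)
    for y,z,v in [(-.02,-.0294,257),(.02,-.0294,356.5),(-.02,.0146,220.5)]: r.append(pj(0,yc+y,z,dz,da)[1]-v)
    for s,u in ((-1,238),(1,322)): r.append(pj(s*.015,yc-.02,-.0294,dz,da)[0]-u)
    return np.array(r)
s=least_squares(f,[0,0,-.056,.0056,0],x_scale=[.01,.01,.01,.01,.01],loss='soft_l1')
print(s.x,f(s.x).round(2))
dz,da,Y0,X0,yc=s.x
print('move tool y',(Y0-.023-yc),'x',X0)
```

```text
[-0.00465412 -0.00817067 -0.05792859  0.00492824  0.00112157] [-0.17  1.77 -0.24 -0.51 -0.12 -0.54 -0.14  0.05  0.41  0.21  0.25 -0.58
  0.32 -1.56  0.55]
move tool y -0.08205015660362715 x 0.004928235614056659
```

Call:
step_arm(
  increments="0.2 -0.8 0 0 0 0;0 -0.8 0 0 0 0;0 -0.8 0 0 0 0;0 -0.84 0 0 0 0;0 0 0.8 0 0 0;0 0 0.8 0 0 0;0 0 0.8 0 0 0;0 0 0 0 0 0;0 0 0 0 0 0;0 0 0 0 0 0",
)

```text
t: 7.52
tool_pos: [0.5635, 0.0147, 0.0824]
tool_rot: [3.136, 0.183, 0.002]
contact_force: [0.5, -0.4, 0.1]
opening: 0.0296
```

Run:
```python
from h import *
im=snap('wrist','w5'); b=snap('side','s5'); a=snap('top','t5'); print(tool()[0],ctrl.get_obs()['t'],tool()[1])
c=np.ascontiguousarray(b['pixels'][165:290,230:380,::-1]); c=cv2.resize(c,None,fx=4,fy=4,interpolation=cv2.INTER_CUBIC); cv2.imwrite('pics/c5.png',c)
c=np.ascontiguousarray(a['pixels'][155:245,235:345,::-1]); c=cv2.resize(c,None,fx=6,fy=6,interpolation=cv2.INTER_CUBIC); cv2.imwrite('pics/c5t.png',c)
```

```text
[0.56411934 0.01449221 0.08317189] 7.6667 [[ 9.93273523e-01  1.15751165e-01  3.06200100e-03]
 [ 1.15752768e-01 -9.93277994e-01 -3.51071069e-04]
 [ 3.00078133e-03  7.03144688e-04 -9.99995250e-01]]
```

View pics/w5.png

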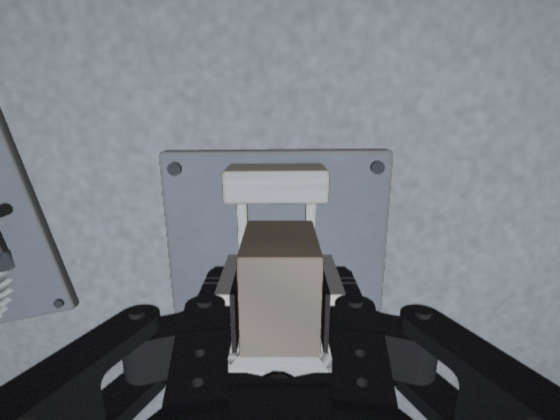

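View pics/c5.png

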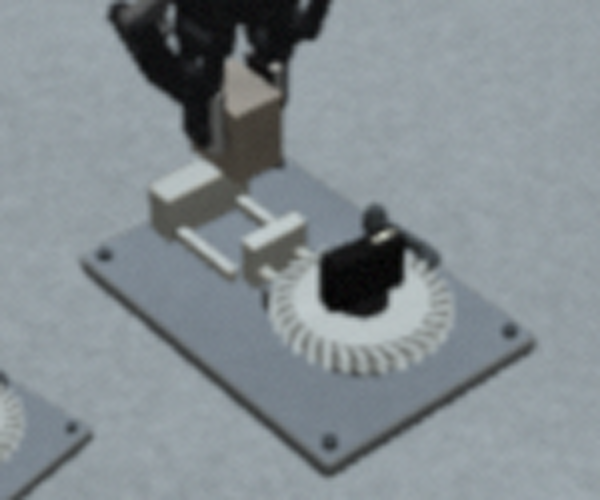

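Run:
```python
from h import *
im=load('w5'); c=np.ascontiguousarray(im['pixels'][140:270,150:400,::-1]); cv2.imwrite('pics/c6.png',cv2.resize(c,None,fx=3.2,fy=3.2,interpolation=cv2.INTER_CUBIC))
g=im['pixels'].mean(2)
for r in (185,212,216,240,300):
    d=np.diff(g[r-1:r+2].mean(0)); print(r,[(i,int(d[i])) for i in range(150,400) if abs(d[i])>9])
```

```text
185 [(160, -11), (222, 30), (223, 9), (327, -11), (328, -23), (390, 19)]
212 [(163, -24), (236, 25), (245, -16), (246, -49), (247, 27), (304, -35), (305, 61), (306, 13), (314, -13), (315, -19), (388, 21)]
216 [(163, -12), (164, -9), (236, 18), (237, 15), (245, -11), (246, -57), (247, 28), (304, -33), (305, 59), (306, 14), (314, -17), (315, -14), (388, 18)]
240 [(166, -20), (237, 21), (238, 12), (240, -26), (241, -60), (242, -19), (316, 15), (317, 36), (318, 17), (386, 23)]
300 [(172, -18), (186, -23), (187, -31), (188, -20), (189, -13), (190, -14), (222, 27), (223, 64), (224, 62), (228, -40), (229, -65), (230, -15), (233, -19), (234, -20), (236, 28), (237, 71), (238, 21), (320, -27), (321, -70), (322, -26), (324, 24), (325, 19), (328, 17), (329, 69), (330, 35), (334, -62), (335, -65), (336, -25), (368, 9), (369, 26), (370, 19), (371, 23), (372, 20), (381, 17)]
```

View pics/c6.png

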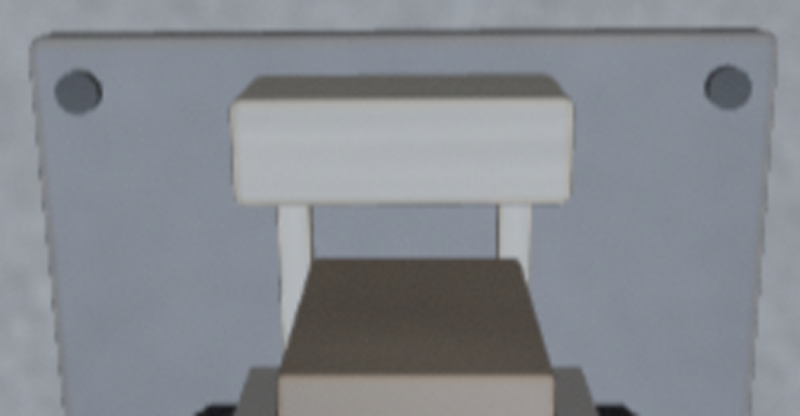

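Run:
```python
from h import *
im=load('w5'); K=np.array(im['intrinsics'])
zt=.0828
for dz,da,yc in ((-.00465,-.00817,.00112),(0,0,.002)):
  C=np.array([0,-.06724,-.14137+dz]); a=np.arctan2(.26988,.96289)+da
  Rt=np.array([[1,0,0],[0,np.cos(a),np.sin(a)],[0,-np.sin(a),np.cos(a)]])
  def y(v,z):
    d=Rt@np.linalg.inv(K)@np.array([K[0,2],v,1]); return (C+d*(z-C[2])/d[2])[1]*1000
  print('back',y(170.2,zt-.042),'front',y(203.4,zt-.042),'plate end',y(152,zt-.012), 'prism front', y(220.5,.0146), y(257,-.0294), 'face should be front+2..3')
```

```text
back -38.60394749093622 front -20.73132235895195 plate end -44.9538224723222 prism front -19.03642074342126 -18.971941551264507 face should be front+2..3
back -37.79146500235997 front -20.30511015262376 plate end -43.6785258466917 prism front -19.039441116383575 -19.821373583879282 face should be front+2..3
```

Call:
step_arm(
  increments="-0.08 0.05 0 0 0 0;0 0 0 0 0 0;0 0 0.5 0 0 0;0 0 0.5 0 0 0;0 0 0.2 0 0 0;0 0 0 0 0 0;0 0 0 0 0 0;0 0 0 0 0 0",
)

```text
t: 8.33
tool_pos: [0.5611, 0.0133, 0.0512]
tool_rot: [-3.136, -0.182, 0.0]
contact_force: [1.4, 0.3, -0.6]
opening: 0.0297
```

Run:
```python
from h import *
im=snap('wrist','w6'); b=snap('side','s6'); print(tool()[0],ctrl.get_obs()['t'],tool()[1])
c=np.ascontiguousarray(b['pixels'][165:290,230:380,::-1]); c=cv2.resize(c,None,fx=4,fy=4,interpolation=cv2.INTER_CUBIC); cv2.imwrite('pics/c7.png',c)
c=np.ascontiguousarray(im['pixels'][150:280,150:400,::-1]); cv2.imwrite('pics/c8.png',cv2.resize(c,None,fx=3.2,fy=3.2,interpolation=cv2.INTER_CUBIC))
```

```text
[0.5615296  0.01321416 0.05183587] 8.4333 [[ 9.93273564e-01  1.15787083e-01  9.89124340e-04]
 [ 1.15787278e-01 -9.93274024e-01 -1.42056845e-04]
 [ 9.66023166e-04  2.55629324e-04 -9.99999501e-01]]
```

View pics/c8.png

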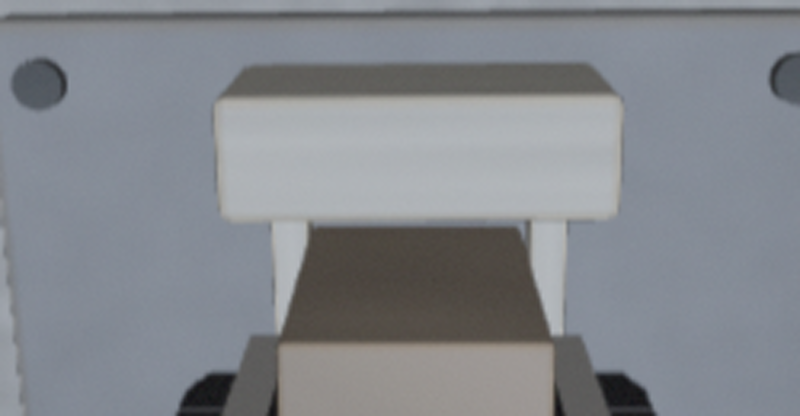

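View pics/c7.png

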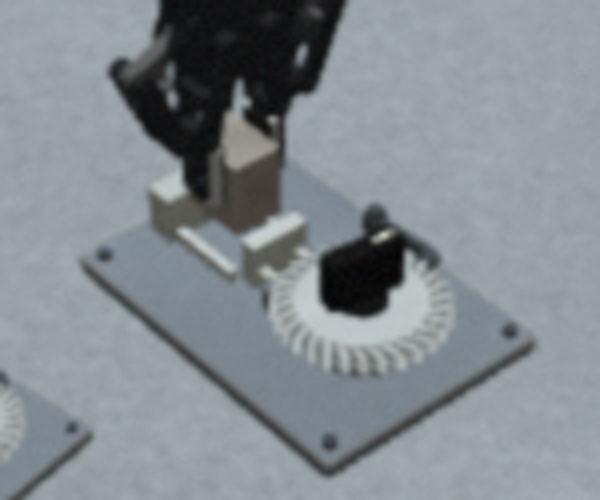

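Run:
```python
from h import *
im=load('w6'); K=np.array(im['intrinsics'])
for zt in (.0512,.0518):
 for dz,da,yc in ((-.00465,-.00817,.00112),(0,0,.002)):
  C=np.array([0,-.06724,-.14137+dz]); a=np.arctan2(.26988,.96289)+da
  Rt=np.array([[1,0,0],[0,np.cos(a),np.sin(a)],[0,-np.sin(a),np.cos(a)]])
  def y(v,z):
    d=Rt@np.linalg.inv(K)@np.array([K[0,2],v,1]); return (C+d*(z-C[2])/d[2])[1]*1000
  print('back',y(150+97/3.2,zt-.042),'front',y(150+219/3.2,zt-.042), 'prism front', y(150+227.5/3.2,.0146))
```

```text
back -39.00166873497893 front -21.625761340419817 prism front -18.747252673757576
back -38.57482702525572 front -21.652611315736717 prism front -18.757239478453215
back -38.89251399487448 front -21.44944035603798 prism front -18.747252673757576
back -38.4606003945534 front -21.470952066148094 prism front -18.757239478453215
```

Call:
step_arm(
  increments="0.02 0 0.3 0 0 0;0 0 0.3 0 0 0;0 0 0.2 0 0 0;0 0 0.1 0 0 0;0 0 0 0 0 0;0 0 0 0 0 0",
)

```text
t: 8.93
tool_pos: [0.5613, 0.0133, 0.0284]
tool_rot: [-3.136, -0.182, 0.001]
contact_force: [0.7, -0.8, -1.1]
opening: 0.0295
```

Call:
step_arm(
  increments="0 0 0.04 0 0 0;0 0 0 0 0 0;0 0 0 0 0 0",
)

```text
t: 9.18
tool_pos: [0.5617, 0.0133, 0.0281]
tool_rot: [3.136, 0.182, 0.001]
contact_force: [0.2, 0.2, -1.7]
opening: 0.0293
```

Call:
step_arm(
  increments="0 0 0.04 0 0 0;0 0 0 0 0 0;0 0 0 0 0 0",
)

```text
t: 9.43
tool_pos: [0.5615, 0.0133, 0.0268]
tool_rot: [3.136, 0.182, -0.0]
contact_force: [-1.1, -0.7, -1.1]
opening: 0.0297
```

Call:
step_arm(
  increments="0 0 0.03 0 0 0;0 0 0 0 0 0;0 0 0 0 0 0",
)

```text
t: 9.68
tool_pos: [0.5617, 0.0133, 0.0266]
tool_rot: [3.136, 0.182, 0.0]
contact_force: [-2.7, 0.2, 3.8]
opening: 0.0293
```

Call:
step_arm(
  increments="0 0 0 0 0 0;0 0 0 0 0 0;0 0 0 0 0 0;0 0 0 0 0 0;0 0 0 0 0 0;0 0 0 0 0 0",
  fingers=0.4,
)

```text
t: 10.18
tool_pos: [0.5615, 0.0133, 0.026]
tool_rot: [3.136, 0.182, -0.0]
contact_force: [0.2, -0.0, 0.2]
opening: 0.0596
```

Call:
step_arm(
  increments="0 0 -0.5 0 0 0;0 0 -1 0 0 0;0 0 -1 0 0 0;0 0 -1 0 0 0;0 0.5 -1 0 0 0;0 0.5 0 0 0 0;0 1 0 0 0 0;0 0 0 0 0 0;0 0 0 0 0 0",
)

```text
t: 10.93
tool_pos: [0.5674, -0.0373, 0.139]
tool_rot: [-3.136, -0.179, -0.001]
contact_force: [-0.5, -0.8, 0.4]
opening: 0.0597
```

Run:
```python
from h import *
im=snap('wrist','w7'); b=snap('side','s7'); print(tool()[0],ctrl.get_obs()['t'])
c=np.ascontiguousarray(b['pixels'][165:290,230:380,::-1]); c=cv2.resize(c,None,fx=4,fy=4,interpolation=cv2.INTER_CUBIC); cv2.imwrite('pics/c9.png',c)
```

```text
[ 0.56698106 -0.03617085  0.13831093] 11.0333
```

View pics/w7.png

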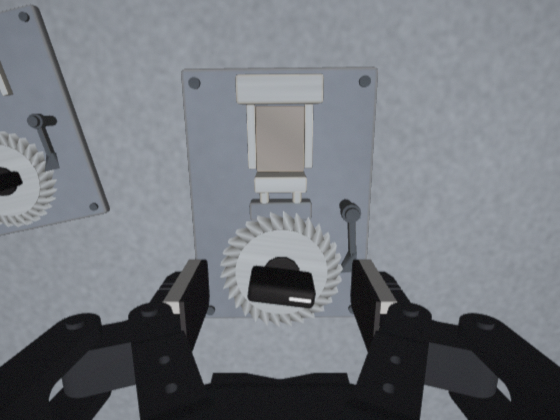

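View pics/c9.png

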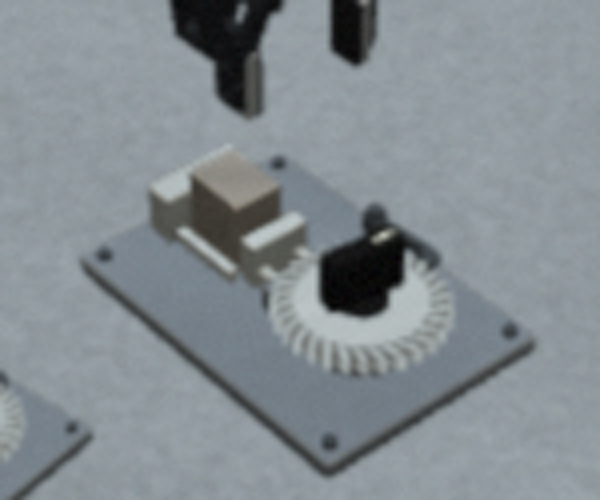

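Run:
```python
from h import *
im=load('w7'); c=np.ascontiguousarray(im['pixels'][195:345,205:365,::-1]); cv2.imwrite('pics/c10.png',cv2.resize(c,None,fx=5,fy=4,interpolation=cv2.INTER_CUBIC)[:600])
K=np.array(im['intrinsics']); t,M=tool()
g=im['pixels'].astype(int).max(2); m=(g<50).astype(np.uint8); m[:, :230]=0;m[:,335:]=0;m[:263]=0;m[320:]=0
m2=cv2.morphologyEx(m,cv2.MORPH_OPEN,np.ones((5,5)))
cs=sorted(cv2.findContours(m2,0,2)[0],key=cv2.contourArea); r=cv2.minAreaRect(cs[-1]); print(r,cv2.boxPoints(r))
C=np.array([0,-.06724,-.14137-.00465]); a=np.arctan2(.26988,.96289)-.00817
Rt=np.array([[1,0,0],[0,np.cos(a),np.sin(a)],[0,-np.sin(a),np.cos(a)]])
def T(u,v,z):
    d=Rt@np.linalg.inv(K)@np.array([u,v,1]); return (C+d*(t[2]-z-C[2])/d[2])*1000
for n,u,v,z in [('wheel',282,270,.0385),('stopfrontmid',279.7,103,.042),('barL',249,272,.074),('barR',315,284,.074)]:
    p=T(u,v,z); print(n,p.round(1),(t+M@p/1000).round(4))
```

```text
((281.0, 283.0), (40.0, 64.0), 90.0) [[249. 263.]
 [313. 263.]
 [313. 303.]
 [249. 303.]]
wheel [ 1.9 44.9 99.8] [ 0.5739 -0.0805  0.0385]
stopfrontmid [  0.1 -73.7  96.3] [0.5585 0.0371 0.042 ]
barL [-19.4  30.1  64.3] [ 0.5511 -0.0682  0.074 ]
barR [22.8 38.4 64.3] [ 0.594  -0.0717  0.074 ]
```

View pics/c10.png

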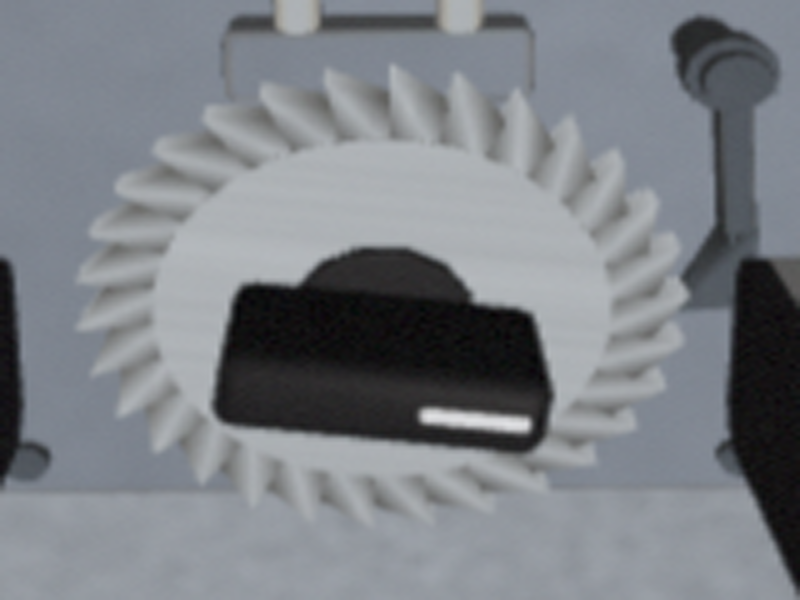

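Run:
```python
from h import *
im=load('w7'); K=np.array(im['intrinsics']); t,M=tool()
for dz,da in((-.00465,-.00817),(0,0)):
  C=np.array([0,-.06724,-.14137+dz]); a=np.arctan2(.26988,.96289)+da
  Rt=np.array([[1,0,0],[0,np.cos(a),np.sin(a)],[0,-np.sin(a),np.cos(a)]])
  def T(u,v,z):
    u=205+(u+.5)/5-.5; v=195+(v+.5)/4-.5
    d=Rt@np.linalg.inv(K)@np.array([u,v,1]); return (C+d*(t[2]-z-C[2])/d[2])*1000
  P=[T(u,v,.074) for u,v in [(230,362),(550,393),(540,452),(215,422)]]
  print(np.round(P,1),edges(np.array(P)/1000)); c=np.mean(P,0); print(c, (t+M@c/1000).round(4))
  P=[T(u,v,.0385) for u,v in [(77,325),(690,293),(395,65),(370,525)]]; print(np.round(P,1))
print(t)
```

```text
[[-18.6  39.2  64.3]
 [ 22.7  44.7  64.3]
 [ 21.7  55.4  64.3]
 [-20.7  49.9  64.3]] [(np.float64(0.0416), np.float64(7.6)), (np.float64(0.0107), np.float64(95.6)), (np.float64(0.0427), np.float64(-172.7)), (np.float64(0.0109), np.float64(-78.5))]
[ 1.26148179 47.29827497 64.3109313 ] [ 0.5736 -0.083   0.074 ]
[[-44.3  49.6  99.8]
 [ 46.7  43.2  99.8]
 [  2.9  -0.6  99.8]
 [ -0.7  91.9  99.8]]
[[-18.2  39.   64.3]
 [ 22.3  44.4  64.3]
 [ 21.3  54.9  64.3]
 [-20.4  49.5  64.3]] [(np.float64(0.0409), np.float64(7.6)), (np.float64(0.0106), np.float64(95.5)), (np.float64(0.042), np.float64(-172.6)), (np.float64(0.0108), np.float64(-78.5))]
[ 1.2411767  46.95596919 64.3109313 ] [ 0.5736 -0.0826  0.074 ]
[[-43.7  49.8  99.8]
 [ 46.   43.4  99.8]
 [  2.9   0.3  99.8]
 [ -0.7  91.7  99.8]]
[ 0.56698106 -0.03617085  0.13831093]
```

Call:
step_arm(
  increments="0.05 0.9 0 0 0 -1;0 0 0 0 0 -1;0 0 0 0 0 -1;0 0 0 0 0 -1;0 0 0 0 0 -1;0 0 0 0 0 -1;0 0 0 0 0 -1;0 0 0 0 0 -1;0 0 0 0 0 -1;0 0 0 0 0 -1;0 0 0 0 0 -1;0 0 0 0 0 -1",
  newtons=50,
)

```text
t: 12.03
tool_pos: [0.5708, -0.0576, 0.1381]
tool_rot: [-2.479, -1.928, 0.001]
contact_force: [0.2, -0.7, -0.1]
opening: 0.0598
```

Call:
step_arm(
  increments="0 0 0 0 0 -1;0 0 0 0 0 -1;0 0 0 0 0 -0.4;0 0 0 0 0 0;0 0 0 0 0 0;0 0 0 0 0 0",
)

```text
t: 12.53
tool_pos: [0.571, -0.0581, 0.1383]
tool_rot: [-2.238, -2.204, 0.0]
contact_force: [0.7, 0.2, -0.0]
opening: 0.0595
```

Run:
```python
from h import *
delta([.573,-.083,.08],1.558); print(tool()[0],ctrl.get_obs()['t'])
```

```text
shift [-1.    0.1   2.33]
tool x yaw 1.5556 tilt z [-5.e-04  2.e-04 -1.e+00]
turn rz -0.02 q6 -1.7866526651203174
[ 0.57099674 -0.05808002  0.13832325] 12.5333
```

Move over the knob and look before descending.

Call:
step_arm(
  increments="-0.5 0.1 0 0 0 0;-0.5 0 0 0 0 0;0 0 0.6 0 0 0;0 0 0 0 0 0;0 0 0 0 0 0;0 0 0 0 0 0",
)

```text
t: 13.03
tool_pos: [0.5732, -0.0841, 0.1237]
tool_rot: [-2.238, -2.204, 0.0]
contact_force: [-0.1, -0.0, -0.2]
opening: 0.0596
```

Run:
```python
from h import *
im=snap('wrist','w8'); print(tool()[0],tool()[1].round(4),ctrl.get_obs()['t'])
```

```text
[ 0.57349248 -0.08398534  0.12402378] [[ 1.520e-02  9.999e-01  4.000e-04]
 [ 9.999e-01 -1.520e-02 -1.000e-04]
 [-1.000e-04  4.000e-04 -1.000e+00]] 13.0833
```

View pics/w8.png

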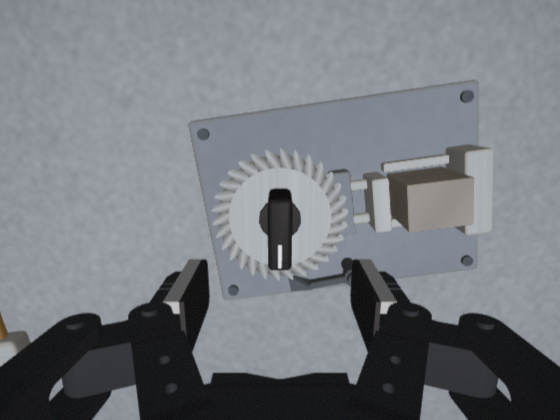

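Run:
```python
from h import *
im=load('w8'); K=np.array(im['intrinsics']); 
c=np.ascontiguousarray(im['pixels'][140:290,200:360,::-1]); cv2.imwrite('pics/c11.png',cv2.resize(c,None,fx=4,fy=4,interpolation=cv2.INTER_CUBIC))
for dz,da in((-.00465,-.00817),(0,0)):
  C=np.array([0,-.06724,-.14137+dz]); a=np.arctan2(.26988,.96289)+da
  Rt=np.array([[1,0,0],[0,np.cos(a),np.sin(a)],[0,-np.sin(a),np.cos(a)]])
  for z in (.0385,.042,.074):
    c=K@(Rt.T@(np.array([0,0,.124-z])-C)); e=K@(Rt.T@(np.array([0,.01,.124-z])-C));print(z,c[:2]/c[2],'px/10mm',(e/e[2]-c/c[2])[1])
```

```text
0.0385 [279.49579054 217.29797356] px/10mm 14.167038401594482
0.042 [279.49579054 218.77439377] px/10mm 14.350083264078876
0.074 [279.49579054 234.50948968] px/10mm 16.26945219558013
0.0385 [279.49579054 216.33120366] px/10mm 14.402075063435376
0.042 [279.49579054 217.86405552] px/10mm 14.590268555036062
0.074 [279.49579054 234.24540798] px/10mm 16.56650020205271
```

View pics/c11.png

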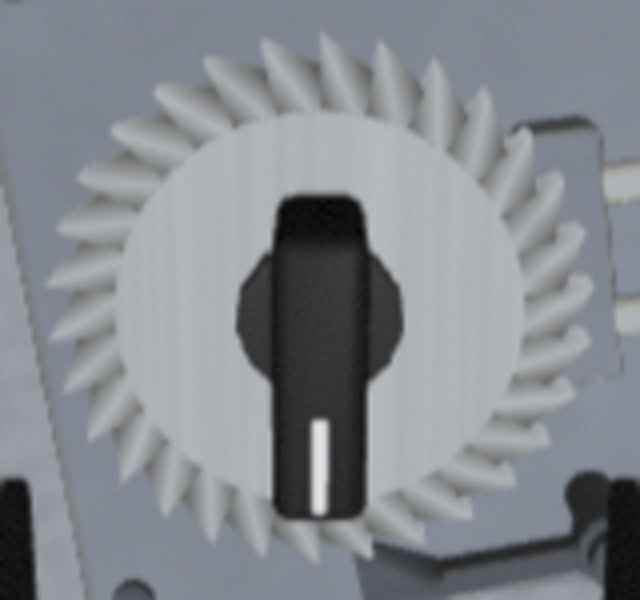

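Call:
step_arm(
  increments="0 0 0.8 0 0 0;0 0 0.8 0 0 0;0 0 0.8 0 0 0;0 0 0.5 0 0 0;0 0 0.22 0 0 0;0 0 0 0 0 0;0 0 0 0 0 0",
)

```text
t: 13.67
tool_pos: [0.5738, -0.0837, 0.0463]
tool_rot: [2.237, 2.205, 0.001]
contact_force: [0.4, 0.2, 0.9]
opening: 0.0598
```

Call:
step_arm(
  increments="0 0 0 0 0 0;0 0 0 0 0 0;0 0 0 0 0 0;0 0 0 0 0 0;0 0 0 0 0 0;0 0 0 0 0 0;0 0 0 0 0 0;0 0 0 0 0 0;0 0 0 0 0 0",
  fingers=-1,
  newtons=50,
)

```text
t: 14.42
tool_pos: [0.5739, -0.0841, 0.0466]
tool_rot: [2.237, 2.204, 0.0]
contact_force: [-2.0, -1.8, 5.3]
opening: 0.0134
```

```bash
cat >> h.py <<'E'
def st():
    o=ctrl.get_obs(); t,M=tool(); y=np.arctan2(M[1,0],M[0,0])
    print('t',o['t'],'pos',t.round(4),'yaw',y.round(4),'F',np.round(o['contact_force'],1),'Tq',np.round(o['wrist_torque'],3),'op',round(o['opening'],4),'q6',o['q'][5].round(3),'e6',o['effort'][5].round(3))
E
python3 -c "
from h import *
st()"
```

```text
t 14.4167 pos [ 0.5739 -0.0841  0.0466] yaw 1.556 F [-2.  -1.8  5.3] Tq [-0.278  0.244  0.052] op 0.0134 q6 -1.829 e6 0.034
```

Call:
step_arm(
  increments="0 0 0 0 0 0.5;0 0 0 0 0 0.5;0 0 0 0 0 0",
)

```text
t: 14.67
tool_pos: [0.5739, -0.0841, 0.0466]
tool_rot: [2.346, 2.087, 0.0]
contact_force: [-0.8, -3.0, 5.9]
opening: 0.0135
```

```bash
python3 -c "
from h import *
st()"
```

```text
t 14.6667 pos [ 0.5739 -0.0841  0.0466] yaw 1.4543 F [-0.8 -3.   5.9] Tq [-0.266  0.275 -0.054] op 0.0135 q6 -1.727 e6 0.297
```

Call:
step_arm(
  increments="0 0 0 0 0 0.5;0 0 0 0 0 0.5;0 0 0 0 0 0",
)

```text
t: 14.92
tool_pos: [0.5739, -0.0841, 0.0466]
tool_rot: [2.447, 1.967, 0.001]
contact_force: [-1.3, -1.9, 4.8]
opening: 0.0128
```

```bash
python3 -c "
from h import *
st()"
```

```text
t 14.9167 pos [ 0.5739 -0.0841  0.0466] yaw 1.3543 F [-1.3 -1.9  4.8] Tq [-0.34   0.288 -0.005] op 0.0128 q6 -1.628 e6 0.294
```

Call:
step_arm(
  increments="0 0 0 0 0 0.5;0 0 0 0 0 0.5;0 0 0 0 0 0",
)

```text
t: 15.17
tool_pos: [0.5739, -0.0842, 0.0466]
tool_rot: [2.543, 1.843, 0.001]
contact_force: [-1.7, -2.6, 5.7]
opening: 0.0136
```

```bash
python3 -c "
from h import *
st()"
```

```text
t 15.1667 pos [ 0.5739 -0.0842  0.0466] yaw 1.2543 F [-1.7 -2.6  5.7] Tq [-0.276  0.312 -0.01 ] op 0.0136 q6 -1.527 e6 0.297
```

Call:
step_arm(
  increments="0 0 0 0 0 0.5;0 0 0 0 0 0.5;0 0 0 0 0 0",
)

```text
t: 15.42
tool_pos: [0.5739, -0.0842, 0.0466]
tool_rot: [2.631, 1.713, 0.001]
contact_force: [-1.7, -2.3, 6.2]
opening: 0.0133
```

```bash
python3 -c "
from h import *
st()"
```

```text
t 15.4167 pos [ 0.5739 -0.0842  0.0466] yaw 1.1543 F [-1.7 -2.3  6.2] Tq [-0.285  0.272  0.023] op 0.0133 q6 -1.428 e6 0.296
```

Call:
step_arm(
  increments="0 0 0 0 0 0.5;0 0 0 0 0 0.5;0 0 0 0 0 0",
)

```text
t: 15.67
tool_pos: [0.5739, -0.0842, 0.0466]
tool_rot: [2.714, 1.58, 0.001]
contact_force: [-2.0, -2.8, 5.7]
opening: 0.0133
```

```bash
python3 -c "
from h import *
st(); snap('side','s9')
b=load('s9');c=np.ascontiguousarray(b['pixels'][165:290,230:380,::-1]); c=cv2.resize(c,None,fx=4,fy=4,interpolation=cv2.INTER_CUBIC); cv2.imwrite('pics/c12.png',c)"
```

```text
t 15.6667 pos [ 0.5739 -0.0842  0.0466] yaw 1.0542 F [-2.  -2.8  5.7] Tq [-0.328  0.215 -0.021] op 0.0133 q6 -1.327 e6 0.292
```

View pics/c12.png

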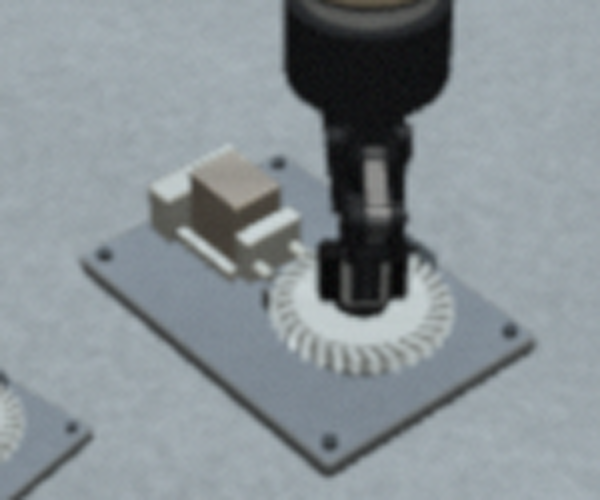

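Call:
step_arm(
  increments="0 0 0 0 0 0.5;0 0 0 0 0 0;0 0 0 0 0 0",
)

```text
t: 15.97
tool_pos: [0.5739, -0.0842, 0.0467]
tool_rot: [2.751, 1.513, 0.001]
contact_force: [-1.1, -2.2, 5.2]
opening: 0.0128
```

```bash
python3 -c "
from h import *
st()"
```

```text
t 15.9667 pos [ 0.5739 -0.0842  0.0467] yaw 1.0058 F [-1.1 -2.2  5.2] Tq [-0.275  0.268  0.009] op 0.0128 q6 -1.279 e6 0.007
```

Call:
step_arm(
  increments="0 0 0 0 0 0.5;0 0 0 0 0 0;0 0 0 0 0 0",
)

```text
t: 16.22
tool_pos: [0.5739, -0.0842, 0.0466]
tool_rot: [2.788, 1.444, 0.001]
contact_force: [-0.9, -1.8, 6.4]
opening: 0.0133
```

```bash
python3 -c "
from h import *
st()"
```

```text
t 16.2167 pos [ 0.5739 -0.0842  0.0466] yaw 0.9558 F [-0.9 -1.8  6.4] Tq [-0.29   0.262  0.022] op 0.0133 q6 -1.229 e6 0.008
```

Call:
step_arm(
  increments="0 0 0 0 0 0.5;0 0 0 0 0 0;0 0 0 0 0 0",
)

```text
t: 16.47
tool_pos: [0.5739, -0.0842, 0.0466]
tool_rot: [2.823, 1.374, 0.001]
contact_force: [-1.5, -1.3, 4.8]
opening: 0.0128
```

```bash
python3 -c "
from h import *
st()"
```

```text
t 16.4667 pos [ 0.5739 -0.0842  0.0466] yaw 0.9058 F [-1.5 -1.3  4.8] Tq [-0.329  0.218 -0.053] op 0.0128 q6 -1.179 e6 0.005
```

Call:
step_arm(
  increments="0 0 0 0 0 0.5;0 0 0 0 0 0.5;0 0 0 0 0 0",
)

```text
t: 16.72
tool_pos: [0.5739, -0.0842, 0.0466]
tool_rot: [2.89, 1.229, 0.001]
contact_force: [-1.4, -2.5, 5.2]
opening: 0.0132
```

```bash
python3 -c "
from h import *
st()"
```

```text
t 16.7167 pos [ 0.5739 -0.0842  0.0466] yaw 0.8043 F [-1.4 -2.5  5.2] Tq [-0.371  0.251  0.02 ] op 0.0132 q6 -1.077 e6 0.298
```

Call:
step_arm(
  increments="0 0 0 0 0 0;0 0 0 0 0 0",
)

```text
t: 16.88
tool_pos: [0.5739, -0.0842, 0.0466]
tool_rot: [2.889, 1.231, 0.001]
contact_force: [-2.5, -2.0, 6.1]
opening: 0.0132
```

```bash
python3 -c "
from h import *
st(); snap('side','s10')
b=load('s10');c=np.ascontiguousarray(b['pixels'][195:245,270:320,::-1]); c=cv2.resize(c,None,fx=12,fy=12,interpolation=cv2.INTER_CUBIC); cv2.imwrite('pics/c13.png',c)"
```

```text
t 16.8833 pos [ 0.5739 -0.0842  0.0466] yaw 0.8059 F [-2.5 -2.   6.1] Tq [-0.31   0.253  0.036] op 0.0132 q6 -1.079 e6 -0.019
```

View pics/c13.png

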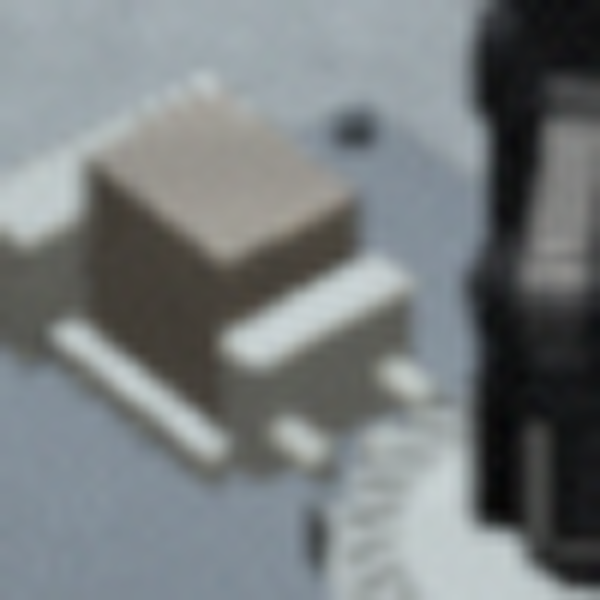

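Call:
step_arm(
  increments="0 0 0 0 0 0.25;0 0 0 0 0 0.25;0 0 0 0 0 0",
)

```text
t: 17.18
tool_pos: [0.5739, -0.0842, 0.0466]
tool_rot: [2.919, 1.158, 0.001]
contact_force: [-2.1, -1.8, 5.3]
opening: 0.0131
```

```bash
python3 -c "
from h import *
st()"
```

```text
t 17.1833 pos [ 0.5739 -0.0842  0.0466] yaw 0.7552 F [-2.1 -1.8  5.3] Tq [-0.331  0.263 -0.015] op 0.0131 q6 -1.028 e6 0.143
```

Call:
step_arm(
  increments="0 0 0 0 0 0.25;0 0 0 0 0 0.25;0 0 0 0 0 0",
)

```text
t: 17.43
tool_pos: [0.5739, -0.0842, 0.0466]
tool_rot: [2.947, 1.085, 0.001]
contact_force: [-1.9, -2.0, 5.4]
opening: 0.0133
```

```bash
python3 -c "
from h import *
st()"
```

```text
t 17.4333 pos [ 0.5739 -0.0842  0.0466] yaw 0.7054 F [-1.9 -2.   5.4] Tq [-0.363  0.25   0.058] op 0.0133 q6 -0.979 e6 0.213
```

Call:
step_arm(
  increments="0 0 0 0 0 0;0 0 0 0 0 0",
)

```text
t: 17.6
tool_pos: [0.5739, -0.0842, 0.0467]
tool_rot: [2.946, 1.086, 0.001]
contact_force: [-1.0, -2.5, 5.0]
opening: 0.0133
```

```bash
python3 -c "
from h import *
st(); snap('side','s11')
b=load('s11');c=np.ascontiguousarray(b['pixels'][195:245,270:320,::-1]); c=cv2.resize(c,None,fx=12,fy=12,interpolation=cv2.INTER_CUBIC); cv2.imwrite('pics/c14.png',c)"
```

```text
t 17.6 pos [ 0.5739 -0.0842  0.0467] yaw 0.7062 F [-1.  -2.5  5. ] Tq [-0.347  0.294 -0.004] op 0.0133 q6 -0.979 e6 0.05
```

View pics/c14.png

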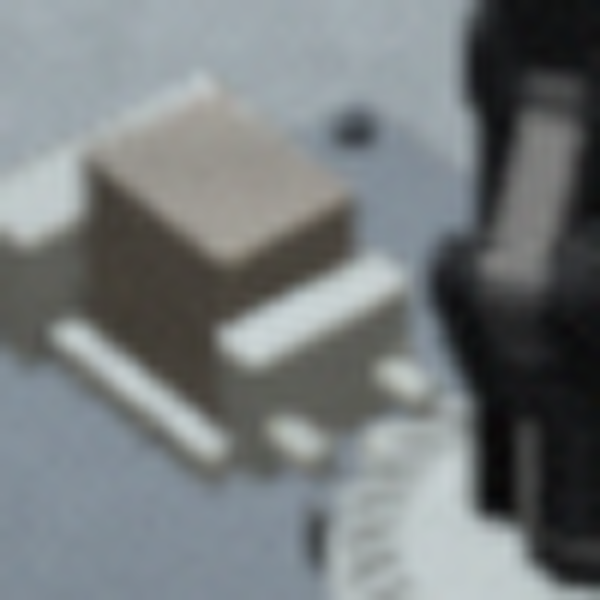

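Call:
step_arm(
  increments="0 0 0 0 0 0.25;0 0 0 0 0 0;0 0 0 0 0 0;0 0 0 0 0 0",
)

```text
t: 17.98
tool_pos: [0.5739, -0.0842, 0.0466]
tool_rot: [2.96, 1.049, 0.001]
contact_force: [-1.3, -1.8, 5.4]
opening: 0.0133
```

```bash
python3 -c "
from h import *
st()"
```

```text
t 17.9833 pos [ 0.5739 -0.0842  0.0466] yaw 0.6812 F [-1.3 -1.8  5.4] Tq [-0.373  0.246  0.074] op 0.0133 q6 -0.954 e6 0.071
```

Call:
step_arm(
  increments="0 0 0 0 0 0.25;0 0 0 0 0 0;0 0 0 0 0 0;0 0 0 0 0 0",
)

```text
t: 18.32
tool_pos: [0.5739, -0.0842, 0.0466]
tool_rot: [2.972, 1.012, 0.001]
contact_force: [-2.0, -2.8, 5.7]
opening: 0.0132
```

```bash
python3 -c "
from h import *
st(); snap('side','s12')
for n in ('s9','s10','s11','s12'):
  g=load(n)['pixels'].astype(float).mean(2); print(n,'top face patch', np.round(g[203,272:300:1],0))
"
```

```text
t 18.3167 pos [ 0.5739 -0.0842  0.0466] yaw 0.6563 F [-2.  -2.8  5.7] Tq [-0.338  0.214  0.099] op 0.0132 q6 -0.929 e6 0.085
s9 top face patch [169. 165. 166. 164. 165. 164. 165. 163. 169. 171. 183. 188. 181. 179.
 171. 163. 164. 164. 167. 168. 169. 167. 166. 166. 165. 165. 158. 152.]
s10 top face patch [167. 167. 164. 165. 164. 163. 166. 166. 169. 171. 181. 174. 175. 171.
 163. 168. 165. 167. 172. 167. 167. 167. 166. 166. 167. 167. 158. 152.]
s11 top face patch [165. 166. 163. 164. 166. 163. 166. 168. 170. 172. 182. 185. 186. 183.
 172. 171. 163. 167. 169. 167. 166. 167. 165. 165. 167. 165. 158. 148.]
s12 top face patch [166. 166. 164. 164. 167. 165. 166. 168. 169. 173. 183. 186. 187. 180.
 174. 171. 163. 170. 170. 169. 167. 167. 167. 165. 165. 166. 157. 151.]
```

Call:
step_arm(
  increments="0 0 0 0 0 0.25;0 0 0 0 0 0.25;0 0 0 0 0 0.25;0 0 0 0 0 0.25;0 0 0 0 0 0;0 0 0 0 0 0;0 0 0 0 0 0",
)

```text
t: 18.95
tool_pos: [0.5739, -0.0842, 0.0466]
tool_rot: [3.019, 0.862, 0.001]
contact_force: [-2.5, -2.0, 5.7]
opening: 0.0132
```

```bash
python3 -c "
from h import *
st()"
```

```text
t 18.95 pos [ 0.5739 -0.0842  0.0466] yaw 0.5565 F [-2.5 -2.   5.7] Tq [-0.302  0.249  0.133] op 0.0132 q6 -0.83 e6 0.144
```

Call:
step_arm(
  increments="0 0 0 0 0 0.25;0 0 0 0 0 0.25;0 0 0 0 0 0.25;0 0 0 0 0 0.25;0 0 0 0 0 0;0 0 0 0 0 0;0 0 0 0 0 0",
)

```text
t: 19.53
tool_pos: [0.5739, -0.0842, 0.0467]
tool_rot: [3.058, 0.711, 0.001]
contact_force: [-2.1, -2.0, 6.0]
opening: 0.0128
```

```bash
python3 -c "
from h import *
st()"
```

```text
t 19.5333 pos [ 0.5739 -0.0842  0.0467] yaw 0.4567 F [-2.1 -2.   6. ] Tq [-0.343  0.303  0.173] op 0.0128 q6 -0.73 e6 0.199
```

Call:
step_arm(
  increments="0 0 0 0 0 0.25;0 0 0 0 0 0.25;0 0 0 0 0 0.2;0 0 0 0 0 0;0 0 0 0 0 0;0 0 0 0 0 0",
)

```text
t: 20.03
tool_pos: [0.5739, -0.0842, 0.0467]
tool_rot: [3.081, 0.604, 0.001]
contact_force: [-1.5, -3.1, 5.8]
opening: 0.0131
```

```bash
python3 -c "
from h import *
st()"
```

```text
t 20.0333 pos [ 0.5739 -0.0842  0.0467] yaw 0.3868 F [-1.5 -3.1  5.8] Tq [-0.399  0.263  0.237] op 0.0131 q6 -0.66 e6 0.246
```

Call:
step_arm(
  increments="0 0 0 0 0 0;0 0 0 0 0 0;0 0 0 0 0 0;0 0 0 0 0 0;0 0 0 0 0 0",
  fingers=-0.2,
)

```text
t: 20.45
tool_pos: [0.573, -0.0834, 0.0451]
tool_rot: [-3.083, -0.602, 0.001]
contact_force: [-0.4, 0.7, -0.3]
opening: 0.0342
```

Call:
step_arm(
  increments="0 0 -0.5 0 0 0;0 0 -1 0 0 0;0 0 -1 0 0 0;0 0 -1 0 0 0;0 0 -0.5 0 0 0;0 0 0 0 0 0;0 0 0 0 0 0",
)

```text
t: 21.03
tool_pos: [0.5737, -0.0837, 0.1463]
tool_rot: [3.083, 0.603, 0.002]
contact_force: [-0.2, 0.7, -0.2]
opening: 0.034
```

```bash
python3 -c "
from h import *
st(); im=snap('wrist','w9'); b=snap('side','s13')
c=np.ascontiguousarray(b['pixels'][165:290,230:380,::-1]); c=cv2.resize(c,None,fx=4,fy=4,interpolation=cv2.INTER_CUBIC); cv2.imwrite('pics/c15.png',c)"
```

```text
t 21.0333 pos [ 0.5737 -0.0837  0.1463] yaw 0.3861 F [-0.2  0.7 -0.2] Tq [-0.023 -0.059  0.039] op 0.034 q6 -0.659 e6 0.0
```

View pics/w9.png

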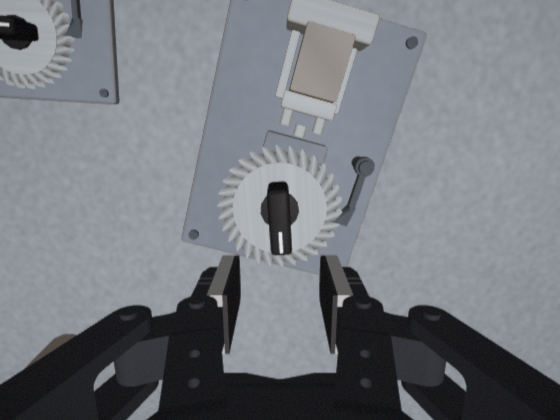

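View pics/c15.png

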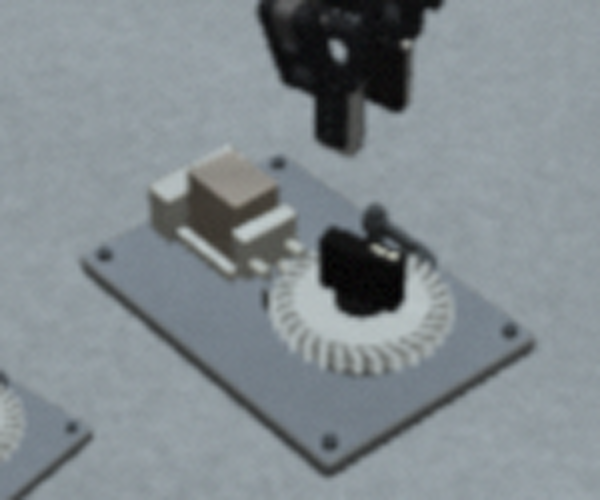

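```bash
python3 -c "
from h import *
im=load('w9')
c=np.ascontiguousarray(im['pixels'][0:275,180:430,::-1]); cv2.imwrite('pics/c16.png',cv2.resize(c,None,fx=2.8,fy=2.18*1.0,interpolation=cv2.INTER_CUBIC) if 0 else cv2.resize(c,None,fx=2.15,fy=2.15,interpolation=cv2.INTER_CUBIC))
c=np.ascontiguousarray(im['pixels'][170:265,230:330,::-1]); cv2.imwrite('pics/c17.png',cv2.resize(c,None,fx=6,fy=6,interpolation=cv2.INTER_CUBIC))"
```

```text
(no output)
```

View pics/c16.png

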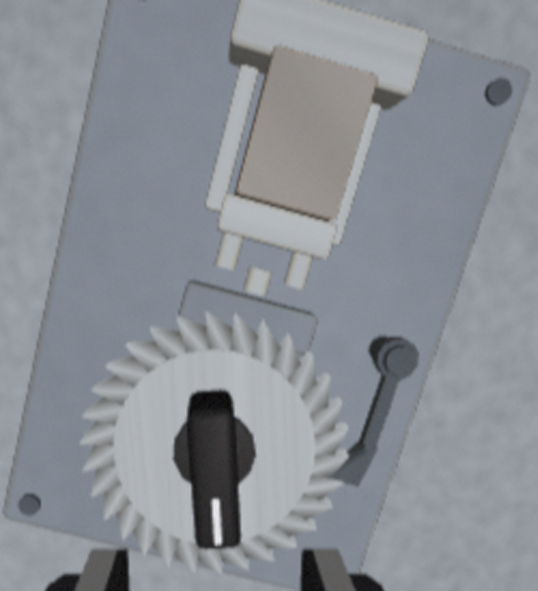

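View pics/c17.png

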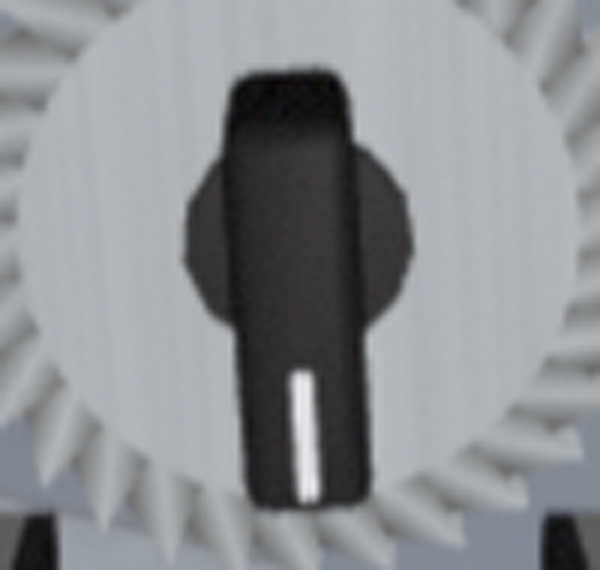

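Call:
step_arm(
  increments="0 0 -0.8 0 0 0;0 0 -0.5 0 0 0;0 0 0 0 0 0;0 0 0 0 0 0",
)

```text
t: 21.47
tool_pos: [0.5736, -0.0837, 0.1782]
tool_rot: [3.083, 0.603, 0.001]
contact_force: [-0.2, -0.5, -0.7]
opening: 0.034
```

```bash
python3 -c "
from h import *
st(); ctrl.finish_job()"
```

```text
t 21.4667 pos [ 0.5736 -0.0837  0.1782] yaw 0.3861 F [-0.2 -0.5 -0.7] Tq [0.053 0.008 0.012] op 0.034 q6 -0.659 e6 0.0
the job is handed in; nothing more can be done
```

I set the prism upright in the larger clamp's channel and let go. Then I turned the knob clockwise, felt the take-up, carried on to the second click after it and let go. The job was handed in at 21.5 s.

- **Take-up:** The torque began to rise at about 0.90–0.95 rad on the wheel, between the clicks at 0.838 and 1.047 rad. I turned on to about 1.30 rad, past the second click at 1.257 rad.
- **After letting go:** The bar fell back about 0.04 rad, which matches the pawl holding at 1.257 rad. I estimate about 25 N on the prism; this is worked out from the spring figures, not measured.
- **Last pictures:** The prism stands uncracked between jaw and stop. The gripper is clear and reads no contact force. I touched nothing else on the bench.

**Checks that disagreed:**
- The top and side cameras placed the prism about 4–6 mm from where the wrist camera and the grasp found it. I used the wrist view.
- The wrist camera's height calibration looked about 4–5 mm off. I corrected for it.
- The wrist torque reading was noisy, so the take-up was judged mainly from the last joint's effort. The direct torque reading agreed with it.

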